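# Put the descaler away, then open the bleach jug

## Robot

A 6-joint arm with a two-finger parallel gripper is mounted at the origin on the work surface. World frame = base frame: x ahead of the robot, y to its left, z up, the work surface at z = 0. Lengths are in m, angles in rad, forces in N, time in s.
With the tool pointing down it reaches from about 0.35 to 0.775 m from the base axis. Payload 5.5 kg.
Tool frame: the origin (TCP) lies between the finger pads; the fingertips stand 11 mm ahead of it and the grasp point (between the pads) lies 8 mm behind it (tips_ahead is the distance from the TCP to the fingertips, in m); z points along the fingers, y is the line along which they close (so a half turn about z gives the same grasp; the last joint's range is limited). The gripper opens to 85 mm and grips with 20 to 120 N. Pads are 22 mm wide; open, the fingers measure 114 mm over their backs; the gripper's body (76 mm by 85 mm) begins 54 mm behind the grasp point. The pads swing forward as they close: fully open they stand 13 mm farther back than shut.
Start: joints at [-1.299, 0.313, 0.046, 1.304, 0, 1.431], TCP at [0.23, -0.527, 0.242] pointing down, gripper open.
Joint ranges: [-2.76, 2.76], [-0.86, 1.69], [-1.03, 1.26], [-2.2, 2.34], [-1.47, 1.5], [-3.14, 3.14]. Speed limits (rad/s): [2.57, 2.57, 3.14, 3.14, 3.14, 3.14].

## Interface

Orientations are given as a unit quaternion [w, x, y, z].
In Python, from workcell import * gives the robot as it stands. The module is installed in compiled form; this text tells all that it offers.
- The arm moves only by the tool jog_arm, never from a script. Its argument "moves" is a list of rows, each an object with "fingers": the closure, from 0 (fully open) to 1 (shut); "slide": the shift along the tool's x, y, z in mm, a list of three; "angular": the turn, a rotation vector about the tool's x, y, z in degrees, a list of three. A call has 1 to 10 rows; each row is the pose to reach, as a shift and turn from the pose commanded when the call began, along the tool's axes at that moment; what a row does not reach only later rows make up. A row lasts 1/12 s, in which the tool goes at most 41.7 mm and 7.16 degrees, less where a joint would pass 70% of its speed; a pose out of reach is approached as far as the arm can. A call with a gripper value outside its range is refused whole. The fingers move at their own pace and stop on an object; "squeeze" is the grip in N (left out, the last holds). Time passes only in rows, so rows that repeat a pose let the fingers close. It gives the time, the measured TCP pose, the force, the opening and the grip force at its end, in the units of the state.
- get_state(): the state, without advancing time (a new reading comes with each control period).
- read_camera(name): name is "scene" or "top" or "wrist"; returns a dict with "color" (400x640x3 uint8, red, green, blue), "fovy" (degrees; the focal length in pixels is half the picture's height over the tangent of half this angle, whatever the lens; pixels are square), "cx", "cy" (the principal point, pixels), "D" ([k1, k2, p1, p2, k3] as OpenCV has them; the pictures are not rectified), "world_from_camera" (4x4, takes a point from camera to world coordinates); the wrist camera has in their place "tool_from_camera" (4x4, takes a point from camera to tool coordinates, whose origin is the TCP and whose axes are the flange's). Camera axes: x right, y down, z forward; pixel columns grow to the right and rows downward; lengths in m; the calibration is good to about 2 mm. A picture is of the moment at which its call begins: read the wrist's pose just before it. There is no depth.
- hand_in(): hands the job in; it is judged then, once.
Trained networks look in a picture, given as the dict that the camera call returned (one of the last four; its "shot" number tells which), for a name from the list of things; names that differ only in an ending like _2 or _b are one class to them, and where a whole thing is asked for, a point or a joint stands for the part that bears it (a point fixed in the world has none). Each returns a list of dicts, best first, with "p" (0 to 1); they miss things now and then, are a little off and sometimes report something else, mostly with a low value. They report only what shows in the picture. A call takes as long as a camera call. They do not tell look-alikes from the thing itself.
- look_for(target, picture): "point" ([column, row] in pixels, amid what is visible of it).
- tip_of(target, picture): "point" ([column, row] in pixels: a listed point, or the origin of a listed thing).
The state is a dict: "clock": time; "joint_pos": joint angles; "qvel": joint speeds; "tau": joint torques, N m; "tcp_pos": TCP position; "orientation": TCP orientation; "wrist_force": force on the tool from outside, world axes, zero at the start; "ft_torque": the same for the moment, N m; "finger_gap": finger opening in m; "grip_force": force on a finger pad.
Only numpy, scipy, OpenCV 4.12 (cv2) and the standard library are available. Lean on these libraries where they do the work, as an engineer would, in place of code of your own. Each camera call takes 0.05 s, during which the arm holds its last target. There are 200 camera calls.

## Task

Bleach must never be opened next to acid, so first lay the red descaler carton in the open drawer and push the drawer fully shut. Then press the blue push-and-turn safety cap of the white bleach jug down, twist it anticlockwise (seen from above) until it is free, and lift it a few centimetres straight up; finish while still holding the cap there, level and over the jug's mouth, with the gripper. The jug stays standing where it is and the other carton and bottles are left alone.

Things in the scene. Friction and masses are not known exactly. Their poses are not given: they have to be found in the camera images.
- descaler_center (a point): Centre of the red descaler carton, a loose rigid box lying flat on the bench: 90 mm long (its x axis), 45 mm wide (y), 40 mm high (z), about 0.2 kg.
- drawer_space (a point): Point on the open drawer's floor, midway across, 62 mm behind the inner face of its front; moves with the drawer. x axis points into the unit (the way it shuts), y across, z up. Uncovered floor: 62 mm towards -x, at least 62 mm towards +x, 99 mm to each side. Floor about 22 mm above the bench; side walls rise 76 mm above the floor, the front to about 107 mm above the bench.
- unit_drawer0_handle (a point): Middle of the drawer's steel bar handle, on the bar's axis: a level bar 120 mm long along its y axis, 35 mm in front of the dark wooden drawer front and about 81 mm above the bench. Same axes as drawer_space; moves with the drawer.
- unit_drawer0 (a joint): How far the drawer is open, in m: 0 is fully shut, 0.13 to 0.16 at the start. It slides along drawer_space's x axis with about 1 N of friction and stays where it is left. Its white unit is fixed: 240 mm wide, 240 mm deep, 120 mm high, its front face where the drawer's wooden front ends up when shut.
- cap_center (a point): Centre of the blue ribbed cap on the jug: round, 54 mm across, 27 mm high, z up; loose, held by three inner tabs under lugs on the neck. Its skirt ends 13.5 mm below this point, then 12 mm of bare neck before the shoulder spreads. Pressed down 3 mm or more it turns, anticlockwise only (from above); between 40 and 80 degrees of turn (60 is best) it is free and lifts straight off.
- jug_mouth (a point): Centre of the rim of the white bleach jug's mouth, under the cap, 224 mm above the bench. The jug is loose, round, 120 mm across, 1.2 to 2.2 kg; its handle sticks out along this x axis to 95 mm from the jug's axis, up to 172 mm above the bench. With the cap closed, cap_center is 2.5 mm below this point.
- soda_center (a point): Centre of the yellow washing-soda carton, same size as the red one, lying on the bench: a bystander to leave alone.
- soap: Amber pump soap bottle, loose, 62 mm across, 166 mm high, black pump head 50 mm long; origin under its centre. A bystander to leave alone.
- polish: Dark bottle with a black cap, loose, 66 mm across, 160 mm high; origin under its centre. A bystander to leave alone.
- cap_liner (a joint): How far the cap is pressed down against its inner spring liner, in m: 0 closed on the jug, 0.005 at the bottom stop, about -0.003 once free. About 4 N starts it down, 9 N reaches the stop. The cap springs back up when let go; turned without being pressed it stays locked.
Mind the look-alikes: they are no part of the job. What is shaped like the part that bears cap_center but orange or turquoise is not meant.

How it is judged:
On the way, in this order (a step that is already met when the one before it is completed fails the run):
1. the red carton lies in the open drawer, let go (x of descaler_center in the frame of drawer_space between -0.06 and 0.14 m and y of descaler_center in the frame of drawer_space between -0.1 and 0.1 m and z of descaler_center in the frame of drawer_space between 0 and 0.05 m and value of joint unit_drawer0 above 0.05 m and contact force between the fingers and descaler below 0.05 N), for 0.2 s.
2. the drawer is fully shut (value of joint unit_drawer0 below 0.008 m), for 0.2 s.
3. the cap is pressed down by at least 2 mm (z of cap_center in the frame of jug_mouth below -0.0045 m), for 0.05 s.
4. the cap is turned by at least 23 degrees while still on the neck (angle between the x axis of cap_center and the x axis of jug_mouth, either way round above 0.4 rad and z of cap_center in the frame of jug_mouth below 0.006 m), for 0.05 s.
At the end, for the whole second after the job is handed in: Gripper holds the cap still (over 1 N), 20 to 150 mm above the jug's mouth, within 30 mm of it sideways, tilted under 17 degrees, clear of the jug; jug upright on the bench within 40 mm of its start; drawer shut to within 8 mm, red carton lying inside (z of cap_center in the frame of jug_mouth between 0.02 and 0.15 m and horizontal distance between cap_center and jug_mouth below 0.03 m and angle between cap_center's own z axis and vertical below 0.3 rad and contact force between the fingers and cap above 1 N and contact force between cap and jug below 0.05 N and linear speed of cap below 0.03 m/s and angle between jug_mouth's own z axis and vertical below 0.06 rad and height (world z) of jug_mouth between 0.218 and 0.23 m and distance of jug_mouth from where it was at the start of the episode below 0.04 m and value of joint unit_drawer0 below 0.008 m and x of descaler_center in the frame of drawer_space between -0.06 and 0.14 m and y of descaler_center in the frame of drawer_space between -0.1 and 0.1 m and z of descaler_center in the frame of drawer_space between 0 and 0.05 m); the arm keeps its last pose, push and grip.
It fails at once if the jug is lifted, tipped or shoved away (height (world z) of jug_mouth above 0.24 m or angle between jug_mouth's own z axis and vertical above 0.25 rad or distance of jug_mouth from where it was at the start of the episode above 0.06 m).
It fails at once if a bystander is moved by more than 30 mm or knocked over (distance of any of soda_center, soap, polish from where it was at the start of the episode above 0.03 m or angle between any of soap, polish's own z axis and vertical above 0.4 rad).
It also fails if it takes over 70 s, if anything falls off the work surface, if the arm or the gripper's body presses on something with over 40 N, if the wrist force passes 120 N, or if a joint passes its speed limit or range.

## Working session

There is one attempt and no reset: what is moved stays moved. The work goes in short steps, Python scripts to look and compute and a tool call to move; the robot and the scene stay as the last step left them, time stands still between calls to the robot, and variables do not carry over. Pictures are saved under pics/ and viewed, at most 10 in all, crops included, and the job is handed in when it is done.

Besides the shell and the picture viewer there is one more tool, called after "Call:" by a JSON object that holds its "method" and its "body". jog_arm: Moves the arm, as the interface text tells. Its arguments: {"type":"object","properties":{"moves":{"type":"array","items":{"type":"object","properties":{"fingers":{"type":"number"},"slide":{"type":"array","items":{"type":"number"}},"angular":{"type":"array","items":{"type":"number"}}}}},"squeeze":{"type":"number"}},"required":["moves"]}

```bash
mkdir -p pics
cat > h.py <<'E'
from workcell import *
import numpy as np, cv2
from scipy.spatial.transform import Rotation as R
def K(p):
    f=200/np.tan(np.radians(p["fovy"])/2); h=p["color"].shape[0]; f=f*h/400
    return np.array([[f,0,p["cx"]],[0,f,p["cy"]],[0,0,1.]])
def tcp(s=None):
    s=s or get_state(); q=s["orientation"]; T=np.eye(4)
    T[:3,:3]=R.from_quat([q[1],q[2],q[3],q[0]]).as_matrix(); T[:3,3]=s["tcp_pos"]; return T
def shot(name):
    T=tcp(); p=read_camera(name)
    p["T"]=np.array(p["world_from_camera"]) if "world_from_camera" in p else T@np.array(p["tool_from_camera"])
    return p
def ray(p,uv):
    n=cv2.undistortPoints(np.array([[uv]],float),K(p),np.array(p["D"],float))[0,0]
    return p["T"][:3,3], p["T"][:3,:3]@np.array([n[0],n[1],1.])
def atz(p,uv,z):
    o,d=ray(p,uv); return o+d*(z-o[2])/d[2]
def proj(p,X):
    Ti=np.linalg.inv(p["T"]); Xc=(Ti[:3,:3]@np.atleast_2d(X).T).T+Ti[:3,3]
    return cv2.projectPoints(Xc,np.zeros(3),np.zeros(3),K(p),np.array(p["D"],float))[0][:,0]
def tri(obs):
    A=np.zeros((3,3));b=np.zeros(3)
    for p,uv in obs:
        o,d=ray(p,uv); d/=np.linalg.norm(d); M=np.eye(3)-np.outer(d,d); A+=M;b+=M@o
    X=np.linalg.solve(A,b); return X,[np.round(np.linalg.norm(proj(p,X)[0]-uv),1) for p,uv in obs]
def save(p,n,crop=None,s=1):
    c=p["color"][...,::-1]
    if crop: c=c[crop[1]:crop[3],crop[0]:crop[2]]
    cv2.imwrite("pics/"+n,cv2.resize(c,None,fx=s,fy=s,interpolation=cv2.INTER_CUBIC))
E
python3 - <<'E'
from h import *
np.set_printoptions(precision=3,suppress=True)
a=shot("scene");b=shot("top")
save(a,"scene.png");save(b,"top.png")
for p,n in((a,"scene"),(b,"top")):
    print(n,p["fovy"],p["T"][:3,3])
    for t in ["descaler_center","drawer_space","unit_drawer0_handle","cap_center","jug_mouth","soda_center","soap","polish"]:
        print(t,[(np.round(d["point"]).tolist(),round(d["p"],2)) for d in tip_of(t,p)[:4]])
print(get_state())
E
```

```text
scene 57.810171880134334 [ 1.161 -0.428  0.657]
descaler_center [([338.0, 244.0], 0.64)]
drawer_space [([202.0, 282.0], 0.79), ([345.0, 302.0], 0.59)]
unit_drawer0_handle [([185.0, 234.0], 0.72)]
cap_center [([350.0, 219.0], 0.78), ([376.0, 129.0], 0.58), ([412.0, 206.0], 0.57)]
jug_mouth [([374.0, 127.0], 0.71), ([427.0, 236.0], 0.64)]
soda_center [([292.0, 216.0], 0.62)]
soap [([425.0, 237.0], 0.82), ([374.0, 130.0], 0.2)]
polish [([346.0, 301.0], 0.73)]
top 55.23075182057765 [ 0.488 -0.001  1.066]
descaler_center [([299.0, 207.0], 0.78)]
drawer_space [([426.0, 231.0], 0.8), ([340.0, 160.0], 0.34)]
unit_drawer0_handle [([427.0, 285.0], 0.92)]
cap_center [([180.0, 258.0], 0.89), ([198.0, 202.0], 0.81), ([266.0, 233.0], 0.72)]
jug_mouth [([181.0, 261.0], 0.68)]
soda_center [([317.0, 265.0], 0.91)]
soap [([227.0, 168.0], 0.9)]
polish [([338.0, 161.0], 0.69)]
{'clock': 0.9, 'joint_pos': array([-1.299,  0.313,  0.046,  1.304,  0.   ,  1.431]), 'qvel': array([-0.   ,  0.   , -0.001,  0.001,  0.001,  0.001]), 'tau': array([  0.   , -48.045,  29.881,  -0.   ,  -0.   ,  -0.   ]), 'tcp_pos': array([ 0.23 , -0.527,  0.242]), 'orientation': array([0.   , 0.979, 0.204, 0.   ]), 'wrist_force': array([-0.716, -0.697, -0.866]), 'ft_torque': array([ 0.047,  0.03 , -0.022]), 'grip_force': 0.0, 'finger_gap': 0.0851658324242164}
```

View pics/scene.png

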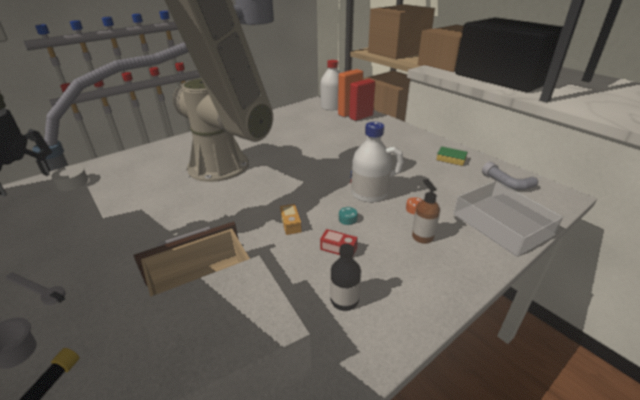

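View pics/top.png

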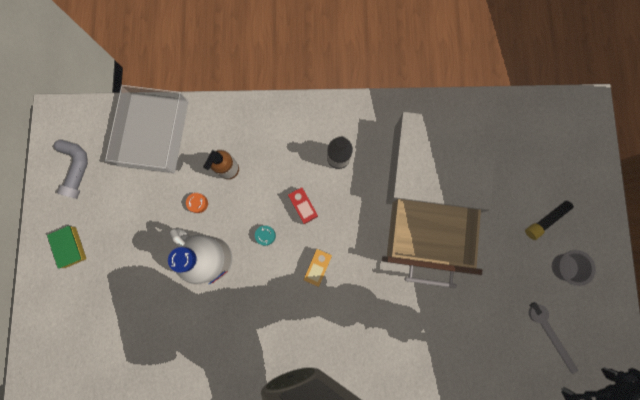

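Scene view: blue cap on the jug at (375,128), turquoise cap at (347,215), orange cap at (413,205), red carton at (338,243), yellow at (291,219), drawer at (195,260). Top view: blue cap (181,260), orange (196,203), turquoise (264,235), red carton (303,205), yellow (317,266), drawer (434,232), handle (430,275).
Cap candidates in top view are (180,258), (198,202) and (266,233). The first fits, because it is blue and sits on the white jug. I'll confirm it in a crop and measure positions.

Run:
```python
from h import *
np.set_printoptions(precision=3,suppress=True)
a=shot("scene");b=shot("top")
save(b,"crop.png",(140,140,360,300),3.6)
g=lambda t,p,i=0: tip_of(t,p)[i]["point"]
for t in ["descaler_center","drawer_space","unit_drawer0_handle","soda_center","polish","soap"]:
    print(t,*tri([(a,g(t,a)),(b,g(t,b))]))
ca=min((d["point"] for d in tip_of("cap_center",a)),key=lambda u:abs(u[1]-129))
cb=min((d["point"] for d in tip_of("cap_center",b)),key=lambda u:u[0])
print("cap",ca,cb,*tri([(a,ca),(b,cb)]),"atz",atz(b,cb,.2215))
for p,n in((a,"scene"),(b,"top")):
    hsv=cv2.cvtColor(p["color"],cv2.COLOR_RGB2HSV)
    for nm,lo,hi in(("red",172,6),("blue",110,128)):
        H=hsv[...,0]; m=((H>=lo)|(H<=hi) if lo>hi else (H>=lo)&(H<=hi))&(hsv[...,1]>130)&(hsv[...,2]>50)
        m=cv2.morphologyEx(m.astype(np.uint8),cv2.MORPH_CLOSE,np.ones((9,9)))
        k,l,s,c=cv2.connectedComponentsWithStats(m)
        for i in range(1,k):
            if s[i,4]>120:
                pts=np.argwhere(l==i)[:,::-1].astype(np.float32)
                print(n,nm,s[i].tolist(),c[i].round(1))
                if n=="top":
                    bx=cv2.boxPoints(cv2.minAreaRect(pts)); z=.04 if nm=="red" else .235
                    print(np.array([atz(p,u,z)[:2] for u in bx]), atz(p,c[i],z))
# jug handle
for t in ["jug_mouth"]: print([(d["point"],d["p"]) for d in tip_of(t,b)])
```

```text
descaler_center [0.627 0.05  0.025] [np.float64(0.3), np.float64(0.3)]
drawer_space [ 0.542 -0.288  0.028] [np.float64(0.0), np.float64(0.0)]
unit_drawer0_handle [ 0.415 -0.273  0.082] [np.float64(1.7), np.float64(1.7)]
soda_center [0.459 0.006 0.015] [np.float64(1.1), np.float64(1.2)]
polish [ 0.765 -0.056 -0.001] [np.float64(1.2), np.float64(0.9)]
soap [ 0.74   0.263 -0.002] [np.float64(1.4), np.float64(1.4)]
cap [374.0, 129.2] [182.9, 262.0] [0.478 0.306 0.217] [np.float64(1.1), np.float64(1.5)] atz [0.476 0.302 0.222]
scene red [349, 79, 26, 41, 715] [359.7  95.4]
scene red [321, 230, 36, 19, 251] [338.6 239.8]
top red [288, 188, 29, 36, 392] [301.5 203.9]
[[0.652 0.088]
 [0.673 0.05 ]
 [0.594 0.007]
 [0.573 0.044]] [0.626 0.05  0.04 ]
top blue [168, 247, 28, 25, 537] [181.3 259.3]
[[0.481 0.34 ]
 [0.52  0.301]
 [0.482 0.262]
 [0.444 0.301]] [0.482 0.3   0.235]
[([181.1, 261.7], 0.93)]
```

View pics/crop.png

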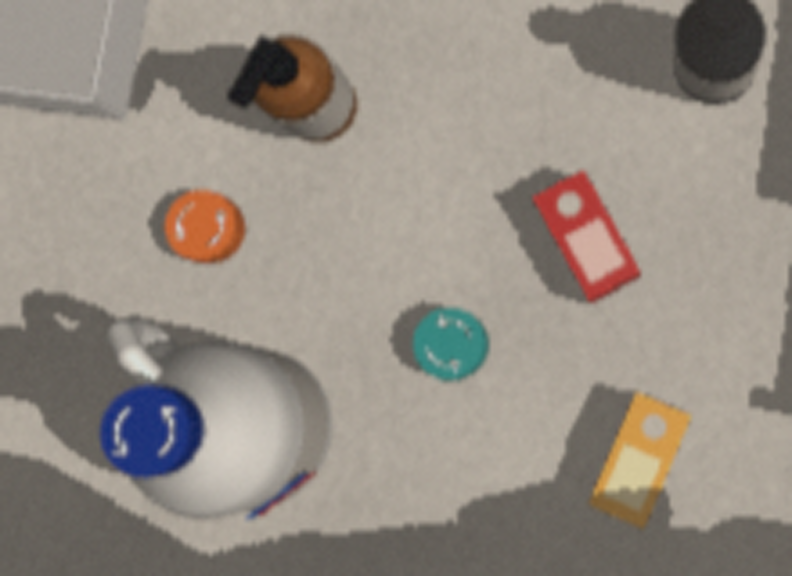

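The crop confirms it: the jug's cap is the dark blue one, and the orange and turquoise caps lie loose on the bench. The red carton is at about (0.626, 0.049), yaw about 28.5°. Next, move above it.

Call:
{"method": "jog_arm", "body": {"moves": [{"slide": [590,-371,50],"angular": [0,0,-5],"fingers": 0},{"slide": [590,-371,50],"angular": [0,0,-5],"fingers": 0},{"slide": [590,-371,50],"angular": [0,0,-5],"fingers": 0},{"slide": [590,-371,50],"angular": [0,0,-5],"fingers": 0},{"slide": [590,-371,50],"angular": [0,0,-5],"fingers": 0},{"slide": [590,-371,50],"angular": [0,0,-5],"fingers": 0},{"slide": [590,-371,50],"angular": [0,0,-5],"fingers": 0},{"slide": [590,-371,50],"angular": [0,0,-5],"fingers": 0},{"slide": [590,-371,50],"angular": [0,0,-5],"fingers": 0},{"slide": [590,-371,50],"angular": [0,0,-5],"fingers": 0}]}}

```text
clock: 2.58
tcp_pos: [0.4649, -0.1816, 0.2127]
orientation: [0.0, 0.969, 0.247, 0.0]
wrist_force: [-0.3, 0.5, 0.1]
finger_gap: 0.0857
grip_force: 0.0
```

```bash
cat >> h.py <<'E'
def go(x,y,z,phi):
    "tool-axes slide (mm) and turn about tool z (deg) to reach a tool-down goal, phi = world yaw of tool x"
    T=tcp(); cur=np.degrees(np.arctan2(T[1,0],T[0,0]))
    g=R.from_euler("z",phi,degrees=True)*R.from_euler("x",180,degrees=True)
    t=(R.from_matrix(T[:3,:3]).inv()*g).as_rotvec(degrees=True)
    print("at",T[:3,3].round(4),"phi",cur.round(1),"slide",(1000*T[:3,:3].T@(np.array([x,y,z])-T[:3,3])).round(1),"turn",t.round(1))
E
python3 -c "
from h import *
go(.61,.03,.18,28.5)"
```

```text
at [ 0.4649 -0.1816  0.2127] phi 28.6 slide [ 228.7 -116.4   32.7] turn [ 0.  -0.   0.1]
```

Call:
{"method": "jog_arm", "body": {"moves": [{"slide": [229,-116,33]},{"slide": [229,-116,33]},{"slide": [229,-116,33]},{"slide": [229,-116,33]},{"slide": [229,-116,33]},{"slide": [229,-116,33]},{"slide": [229,-116,33]},{"slide": [229,-116,33]}]}}

```text
schema error: expected keys fingers, slide, angular
```

```bash
cat > red.py <<'E'
from h import *
w=shot("wrist")
hsv=cv2.cvtColor(w["color"],cv2.COLOR_RGB2HSV); H=hsv[...,0]
m=(((H>=172)|(H<=6))&(hsv[...,1]>130)&(hsv[...,2]>50)).astype(np.uint8)
m=cv2.morphologyEx(m,cv2.MORPH_CLOSE,np.ones((31,31)))
k,l,s,c=cv2.connectedComponentsWithStats(m); i=1+s[1:,4].argmax(); print(s[1:].tolist())
q=np.argwhere(l==i)[:,::-1]
P=np.array([atz(w,u,.04)[:2] for u in cv2.convexHull(q.astype(np.float32))[:,0]],np.float32)
print(cv2.minAreaRect(P*1000)); print([(d["point"],d["p"],atz(w,d["point"],.02)) for d in tip_of("descaler_center",w)])
save(w,"wrist1.png")
go(.627,.05,.018,28.5)
E
python3 red.py
```

```text
Traceback (most recent call last):
  File "red.py", line 6, in <module>
    k,l,s,c=cv2.connectedComponentsWithStats(m); i=1+s[1:,4].argmax(); print(s[1:].tolist())
                                                     ~~~~~~~~~~~~~~^^
ValueError: attempt to get argmax of an empty sequence
```

Call:
{"method": "jog_arm", "body": {"moves": [{"slide": [229,-116,33],"angular": [0,0,0],"fingers": 0},{"slide": [229,-116,33],"angular": [0,0,0],"fingers": 0},{"slide": [229,-116,33],"angular": [0,0,0],"fingers": 0},{"slide": [229,-116,33],"angular": [0,0,0],"fingers": 0},{"slide": [229,-116,33],"angular": [0,0,0],"fingers": 0},{"slide": [229,-116,33],"angular": [0,0,0],"fingers": 0},{"slide": [229,-116,33],"angular": [0,0,0],"fingers": 0},{"slide": [229,-116,33],"angular": [0,0,0],"fingers": 0}]}}

```text
clock: 3.3
tcp_pos: [0.6104, 0.0304, 0.1784]
orientation: [-0.0, 0.968, 0.249, -0.0]
wrist_force: [-0.5, -0.2, 0.6]
finger_gap: 0.0855
grip_force: 0.0
```

```bash
python3 red.py
```

```text
[[276, 100, 60, 115, 4531]]
((626.4435424804688, 49.733726501464844), (88.59062957763672, 43.8187370300293), 28.40705680847168)
[([306.1, 155.8], 0.72, array([0.62589705, 0.04964066, 0.02      ]))]
at [0.6091 0.0277 0.1792] phi 28.6 slide [ 26.6 -11.  161.1] turn [-0.   0.1  0.1]
```

Call:
{"method": "jog_arm", "body": {"moves": [{"slide": [26,-11,40],"angular": [0,0,0],"fingers": 0},{"slide": [26,-11,80],"angular": [0,0,0],"fingers": 0},{"slide": [26,-11,120],"angular": [0,0,0],"fingers": 0},{"slide": [26,-11,145],"angular": [0,0,0],"fingers": 0},{"slide": [26,-11,161],"angular": [0,0,0],"fingers": 0},{"slide": [26,-11,161],"angular": [0,0,0],"fingers": 0},{"slide": [26,-11,161],"angular": [0,0,0],"fingers": 0.8},{"slide": [26,-11,161],"angular": [0,0,0],"fingers": 0.8},{"slide": [26,-11,161],"angular": [0,0,0],"fingers": 0.8},{"slide": [26,-11,161],"angular": [0,0,0],"fingers": 0.8}], "squeeze": 40}}

```text
clock: 4.23
tcp_pos: [0.6288, 0.0496, 0.0211]
orientation: [0.001, 0.969, 0.247, 0.002]
wrist_force: [-0.3, 0.1, 2.4]
finger_gap: 0.0447
grip_force: 42.5
```

```bash
python3 -c "
from h import *
s=get_state();print(s['finger_gap'],s['grip_force'],s['wrist_force'],s['tcp_pos'])"
```

```text
0.0446782187701456 42.47548520565033 [-0.33280529  0.11586483  2.36225561] [0.62883748 0.04962095 0.02109008]
```

Call:
{"method": "jog_arm", "body": {"moves": [{"slide": [0,0,-40],"angular": [0,0,0],"fingers": 0.8},{"slide": [0,0,-80],"angular": [0,0,0],"fingers": 0.8},{"slide": [0,0,-120],"angular": [0,0,0],"fingers": 0.8},{"slide": [-20,20,-150],"angular": [0,0,5],"fingers": 0.8},{"slide": [-48,48,-165],"angular": [0,0,11],"fingers": 0.8},{"slide": [-76,76,-180],"angular": [0,0,17],"fingers": 0.8},{"slide": [-104,104,-180],"angular": [0,0,23],"fingers": 0.8},{"slide": [-132,132,-180],"angular": [0,0,29],"fingers": 0.8},{"slide": [-160,160,-180],"angular": [0,0,34],"fingers": 0.8},{"slide": [-180,180,-180],"angular": [0,0,34],"fingers": 0.8}]}}

```text
clock: 5.07
tcp_pos: [0.5541, -0.1971, 0.1997]
orientation: [0.001, 0.999, -0.05, 0.001]
wrist_force: [0.9, -0.6, -3.4]
finger_gap: 0.0442
grip_force: 42.8
```

Run:
```python
from h import *
np.set_printoptions(precision=3,suppress=True)
w=shot("wrist"); save(w,"wrist2.png"); b=shot("top")
s=get_state();print(s['finger_gap'],s['grip_force'])
for t,z in(("drawer_space",.022),("unit_drawer0_handle",.081)):
    for p in(w,b): print(t,[(np.round(d["point"]),d["p"],atz(p,d["point"],z)[:2]) for d in tip_of(t,p)[:2]])
# top-view drawer front/handle ends picked by eye: dark front top edge
for u in((388,261),(480,270)): print(atz(b,u,.107))
for u in((410,281),(452,286)): print(atz(b,u,.081))
go(.53,-.287,.20,-5.5)
```

```text
0.044394760944081145 42.78301298618317
drawer_space [(array([420., 188.]), 0.93, array([ 0.535, -0.288]))]
drawer_space [(array([427., 234.]), 0.56, array([ 0.542, -0.29 ]))]
unit_drawer0_handle []
unit_drawer0_handle []
[ 0.472 -0.167  0.107]
[ 0.447 -0.391  0.107]
[ 0.421 -0.224  0.081]
[ 0.408 -0.329  0.081]
at [ 0.555 -0.193  0.199] phi -5.4 slide [-16.5  95.7  -1.1] turn [-0.  -0.   0.1]
```

View pics/wrist2.png

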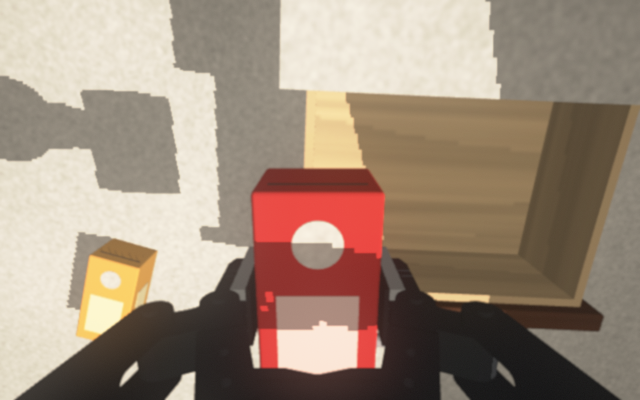

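The wrist view shows the carton held squarely. The open drawer floor is at right, columns 310–600 and rows 95–300, and the unit top is above row 95. Now move over it and lower.

Call:
{"method": "jog_arm", "body": {"moves": [{"slide": [-11,40,0],"angular": [0,0,1],"fingers": 0.8},{"slide": [-11,80,0],"angular": [0,0,1],"fingers": 0.8},{"slide": [-11,97,0],"angular": [0,0,1],"fingers": 0.8},{"slide": [-11,97,0],"angular": [0,0,1],"fingers": 0.8},{"slide": [-11,97,30],"angular": [0,0,1],"fingers": 0.8},{"slide": [-11,97,60],"angular": [0,0,1],"fingers": 0.8},{"slide": [-11,97,60],"angular": [0,0,1],"fingers": 0.8}]}}

```text
clock: 5.95
tcp_pos: [0.5325, -0.2857, 0.1327]
orientation: [-0.003, 0.998, -0.055, -0.004]
wrist_force: [-2.3, 1.7, -3.9]
finger_gap: 0.0445
grip_force: 42.8
```

Run:
```python
from h import *
np.set_printoptions(precision=3,suppress=True)
w=shot("wrist"); save(w,"wrist3.png"); b=shot("top")
for t,z in(("drawer_space",.022),("unit_drawer0_handle",.081)):
    for p in(w,b): print(t,[(np.round(d["point"]),d["p"],atz(p,d["point"],z)[:2]) for d in tip_of(t,p)[:2]])
go(.535,-.289,.047,-6.4)
```

```text
drawer_space []
drawer_space [(array([426., 231.]), 0.68, array([ 0.55 , -0.288])), (array([338., 160.]), 0.58, array([ 0.752, -0.053]))]
unit_drawer0_handle []
unit_drawer0_handle [(array([427., 284.]), 0.94, array([ 0.412, -0.267]))]
at [ 0.537 -0.29   0.141] phi -6.4 slide [-2.  -0.8 93.8] turn [ 0.1 -0.2  0. ]
```

View pics/wrist3.png

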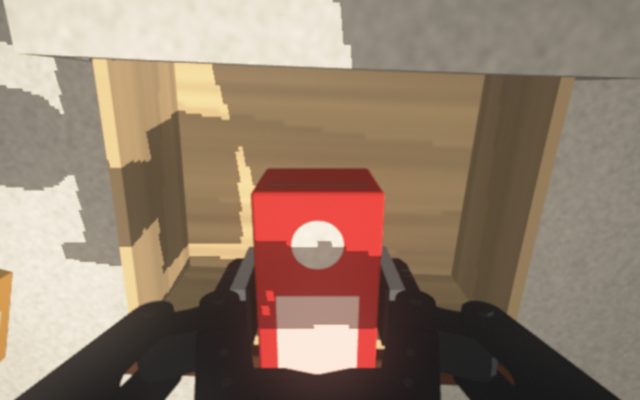

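Run:
```python
from h import *
np.set_printoptions(precision=3,suppress=True)
w=shot("wrist")
for u in((188,246),(455,275),(182,64),(484,75)): print(u,atz(w,u,.022))
print("unit edge",atz(w,(320,67),.12),atz(w,(20,53),.12),atz(w,(600,78),.12))
```

```text
(188, 246) [ 0.508 -0.187  0.022]
(455, 275) [ 0.461 -0.39   0.022]
(182, 64) [ 0.637 -0.211  0.022]
(484, 75) [ 0.608 -0.409  0.022]
unit edge [ 0.619 -0.299  0.12 ] [ 0.636 -0.183  0.12 ] [ 0.602 -0.411  0.12 ]
```

Call:
{"method": "jog_arm", "body": {"moves": [{"slide": [8,1,30],"angular": [0,0,1],"fingers": 0.8},{"slide": [8,1,60],"angular": [0,0,1],"fingers": 0.8},{"slide": [8,1,80],"angular": [0,0,1],"fingers": 0.8},{"slide": [8,1,93],"angular": [0,0,1],"fingers": 0.8},{"slide": [8,1,93],"angular": [0,0,1],"fingers": 0.8},{"slide": [8,1,93],"angular": [0,0,1],"fingers": 0.8}]}}

```text
clock: 6.8
tcp_pos: [0.5434, -0.2917, 0.0462]
orientation: [0.0, 0.998, -0.065, 0.0]
wrist_force: [-0.4, -0.5, -2.3]
finger_gap: 0.0446
grip_force: 43.5
```

Call:
{"method": "jog_arm", "body": {"moves": [{"slide": [0,0,0],"angular": [0,0,0],"fingers": 0.2},{"slide": [0,0,0],"angular": [0,0,0],"fingers": 0.2},{"slide": [0,0,0],"angular": [0,0,0],"fingers": 0.2},{"slide": [0,0,0],"angular": [0,0,0],"fingers": 0.2},{"slide": [0,0,-30],"angular": [0,0,0],"fingers": 0.2},{"slide": [0,0,-70],"angular": [0,0,0],"fingers": 0.2},{"slide": [0,0,-110],"angular": [0,0,0],"fingers": 0.2},{"slide": [0,0,-140],"angular": [0,0,0],"fingers": 0.2},{"slide": [-30,0,-140],"angular": [0,0,0],"fingers": 0.5},{"slide": [-65,0,-140],"angular": [0,0,0],"fingers": 1}]}}

```text
clock: 7.63
tcp_pos: [0.4814, -0.285, 0.189]
orientation: [0.003, 0.998, -0.064, 0.004]
wrist_force: [-0.9, -0.1, -1.0]
finger_gap: 0.0451
grip_force: 0.0
```

Run:
```python
from h import *
np.set_printoptions(precision=3,suppress=True)
w=shot("wrist"); save(w,"wrist4.png"); b=shot("top");a=shot("scene")
for t,z in(("drawer_space",.022),("descaler_center",.042),("unit_drawer0_handle",.081)):
    for p in(w,b,a): print(t,[(np.round(d["point"]),d["p"],atz(p,d["point"],z)[:2]) for d in tip_of(t,p)[:2]])
go(.365,-.267,.186,-8)
```

```text
drawer_space []
drawer_space [(array([424., 232.]), 0.87, array([ 0.546, -0.281]))]
drawer_space [(array([204., 282.]), 0.72, array([ 0.532, -0.285]))]
descaler_center [(array([316., 114.]), 0.87, array([ 0.539, -0.291]))]
descaler_center [(array([430., 234.]), 0.75, array([ 0.541, -0.293]))]
descaler_center [(array([200., 281.]), 0.68, array([ 0.543, -0.295]))]
unit_drawer0_handle [(array([313., 282.]), 0.7, array([ 0.419, -0.273]))]
unit_drawer0_handle [(array([429., 283.]), 0.79, array([ 0.415, -0.273]))]
unit_drawer0_handle [(array([188., 233.]), 0.68, array([ 0.412, -0.262]))]
at [ 0.479 -0.283  0.185] phi -7.4 slide [-115.2   -1.4   -0.8] turn [-0.   0.   0.6]
```

View pics/wrist4.png

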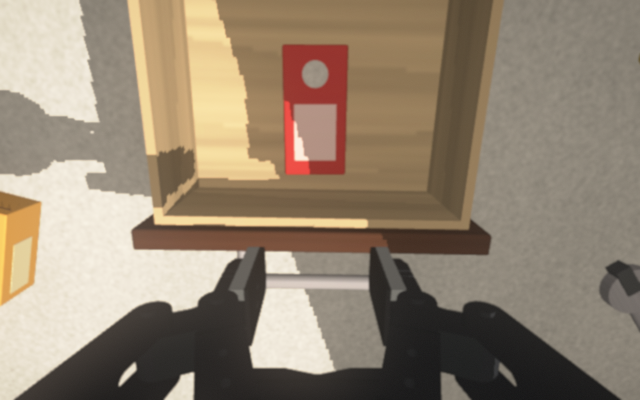

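The carton lies flat in the drawer, columns 283–347 and rows 44–174. The handle bar is at row 282. Now go in front of the bar with closed fingers and push.

Call:
{"method": "jog_arm", "body": {"moves": [{"slide": [-40,-1,0],"angular": [0,0,0.6],"fingers": 1},{"slide": [-80,-1,0],"angular": [0,0,0.6],"fingers": 1},{"slide": [-117,-1,0],"angular": [0,0,0.6],"fingers": 1},{"slide": [-117,-1,0],"angular": [0,0,0.6],"fingers": 1},{"slide": [-117,-1,40],"angular": [0,0,0.6],"fingers": 1},{"slide": [-117,-1,80],"angular": [0,0,0.6],"fingers": 1},{"slide": [-117,-1,118],"angular": [0,0,0.6],"fingers": 1},{"slide": [-117,-1,118],"angular": [0,0,0.6],"fingers": 1}]}}

```text
clock: 8.9
tcp_pos: [0.3591, -0.2634, 0.0618]
orientation: [-0.004, 0.998, -0.07, -0.004]
wrist_force: [-1.1, 0.9, 0.3]
finger_gap: -0.0
grip_force: 0.0
```

Call:
{"method": "jog_arm", "body": {"moves": [{"slide": [18,0,0],"angular": [0,0,0],"fingers": 1},{"slide": [34,0,0],"angular": [0,0,0],"fingers": 1},{"slide": [46,0,0],"angular": [0,0,0],"fingers": 1},{"slide": [60,0,0],"angular": [0,0,0],"fingers": 1},{"slide": [75,0,0],"angular": [0,0,0],"fingers": 1},{"slide": [90,0,0],"angular": [0,0,0],"fingers": 1},{"slide": [105,0,0],"angular": [0,0,0],"fingers": 1},{"slide": [120,0,0],"angular": [0,0,0],"fingers": 1},{"slide": [135,0,0],"angular": [0,0,0],"fingers": 1},{"slide": [148,0,0],"angular": [0,0,0],"fingers": 1}]}}

```text
clock: 9.73
tcp_pos: [0.5105, -0.2883, 0.0694]
orientation: [0.001, 0.998, -0.07, 0.0]
wrist_force: [-2.1, -0.9, 0.0]
finger_gap: -0.0003
grip_force: 0.8
```

Call:
{"method": "jog_arm", "body": {"moves": [{"slide": [5,0,0],"angular": [0,0,0],"fingers": 1},{"slide": [10,0,0],"angular": [0,0,0],"fingers": 1},{"slide": [15,0,0],"angular": [0,0,0],"fingers": 1},{"slide": [18,0,0],"angular": [0,0,0],"fingers": 1},{"slide": [18,0,0],"angular": [0,0,0],"fingers": 1},{"slide": [18,0,0],"angular": [0,0,0],"fingers": 1}]}}

```text
clock: 10.23
tcp_pos: [0.5269, -0.2901, 0.0676]
orientation: [-0.0, 0.998, -0.07, 0.0]
wrist_force: [-0.7, -0.1, -0.3]
finger_gap: 0.0003
grip_force: 0.0
```

Run:
```python
from h import *
np.set_printoptions(precision=3,suppress=True)
s=get_state();print(s["wrist_force"],s["tcp_pos"])
b=shot("top");a=shot("scene")
for p in(b,a): print([(np.round(d["point"]),d["p"],atz(p,d["point"],.081)[:2]) for d in tip_of("unit_drawer0_handle",p)[:2]])
```

```text
[-0.715 -0.056 -0.271] [ 0.527 -0.29   0.068]
[(array([432., 233.]), 0.73, array([ 0.541, -0.286]))]
[(array([198., 265.]), 0.98, array([ 0.534, -0.287]))]
```

Call:
{"method": "jog_arm", "body": {"moves": [{"slide": [5,0,0],"angular": [0,0,0],"fingers": 1},{"slide": [10,0,0],"angular": [0,0,0],"fingers": 1},{"slide": [14,0,0],"angular": [0,0,0],"fingers": 1},{"slide": [18,0,0],"angular": [0,0,0],"fingers": 1},{"slide": [18,0,0],"angular": [0,0,0],"fingers": 1}]}}

```text
clock: 10.85
tcp_pos: [0.5461, -0.293, 0.0675]
orientation: [0.0, 0.998, -0.07, 0.001]
wrist_force: [0.5, -0.4, 0.0]
finger_gap: 0.0004
grip_force: 0.0
```

Call:
{"method": "jog_arm", "body": {"moves": [{"slide": [4,0,0],"angular": [0,0,0],"fingers": 1},{"slide": [8,0,0],"angular": [0,0,0],"fingers": 1},{"slide": [11,0,0],"angular": [0,0,0],"fingers": 1},{"slide": [11,0,0],"angular": [0,0,0],"fingers": 1}]}}

```text
clock: 11.18
tcp_pos: [0.5475, -0.2929, 0.0673]
orientation: [-0.0, 0.997, -0.071, -0.008]
wrist_force: [-27.2, 1.4, 16.7]
finger_gap: -0.0004
grip_force: 13.3
```

Run:
```python
from h import *
np.set_printoptions(precision=3,suppress=True)
s=get_state();print(s["wrist_force"],s["tcp_pos"])
w=shot("wrist"); save(w,"wrist5.png")
b=shot("top");a=shot("scene")
for p in(b,a): print([(np.round(d["point"]),d["p"],atz(p,d["point"],.081)[:2]) for d in tip_of("unit_drawer0_handle",p)[:2]])
```

```text
[-27.248   1.375  16.676] [ 0.547 -0.293  0.067]
[(array([434., 226.]), 0.68, array([ 0.559, -0.292]))]
[(array([201., 273.]), 0.84, array([ 0.561, -0.291]))]
```

View pics/wrist5.png

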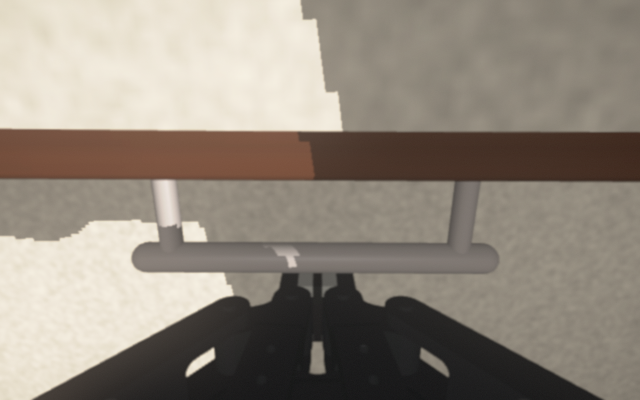

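The front is flush with the unit and the push met a hard stop at 27 N, so the drawer is shut. Back off, rise, and go to the jug.

Call:
{"method": "jog_arm", "body": {"moves": [{"slide": [-20,0,0],"angular": [0,0,0],"fingers": 1},{"slide": [-40,0,-15],"angular": [0,0,0],"fingers": 1},{"slide": [-40,0,-55],"angular": [0,0,0],"fingers": 1},{"slide": [-40,0,-95],"angular": [0,0,0],"fingers": 0.5},{"slide": [-40,0,-135],"angular": [0,0,-5],"fingers": 0},{"slide": [-40,-20,-170],"angular": [0,0,-10],"fingers": 0},{"slide": [-40,-45,-200],"angular": [0,0,-16],"fingers": 0},{"slide": [-40,-75,-225],"angular": [0,0,-22],"fingers": 0},{"slide": [-40,-110,-245],"angular": [0,0,-28],"fingers": 0},{"slide": [-40,-150,-250],"angular": [0,0,-34],"fingers": 0}]}}

```text
clock: 12.27
tcp_pos: [0.5385, -0.1401, 0.3218]
orientation: [0.002, 0.974, 0.226, 0.003]
wrist_force: [-0.1, -0.1, 0.5]
finger_gap: 0.0831
grip_force: 0.0
```

Run:
```python
from h import *
b=shot("top");a=shot("scene")
for p in(b,a): print([(np.round(d["point"]),d["p"],atz(p,d["point"],.081)[:2]) for d in tip_of("unit_drawer0_handle",p)[:2]])
go(.46,.285,.33,60)
```

```text
[]
[(array([200., 272.]), 0.92, array([ 0.55754913, -0.29389753]))]
at [ 0.5375 -0.1391  0.318 ] phi 26.1 slide [ 116.9 -415.   -12.5] turn [  0.1  -0.  -33.9]
```

Call:
{"method": "jog_arm", "body": {"moves": [{"slide": [117,-415,-12],"angular": [0,0,-4],"fingers": 0},{"slide": [117,-415,-12],"angular": [0,0,-8],"fingers": 0},{"slide": [117,-415,-12],"angular": [0,0,-12],"fingers": 0},{"slide": [117,-415,-12],"angular": [0,0,-16],"fingers": 0},{"slide": [117,-415,-12],"angular": [0,0,-20],"fingers": 0},{"slide": [117,-415,-12],"angular": [0,0,-24],"fingers": 0},{"slide": [117,-415,-12],"angular": [0,0,-28],"fingers": 0},{"slide": [117,-415,-12],"angular": [0,0,-32],"fingers": 0},{"slide": [117,-415,-12],"angular": [0,0,-34],"fingers": 0},{"slide": [117,-415,-12],"angular": [0,0,-34],"fingers": 0}]}}

```text
clock: 13.3
tcp_pos: [0.463, 0.2704, 0.3283]
orientation: [0.0, 0.866, 0.499, -0.0]
wrist_force: [0.8, 0.6, 0.5]
finger_gap: 0.0855
grip_force: 0.0
```

```bash
cat > cap.py <<'E'
from h import *
np.set_printoptions(precision=4,suppress=True)
w=shot("wrist"); save(w,"wrist6.png")
hsv=cv2.cvtColor(w["color"],cv2.COLOR_RGB2HSV); H=hsv[...,0]
m=((H>=108)&(H<=130)&(hsv[...,1]>130)&(hsv[...,2]>40)).astype(np.uint8)
m=cv2.morphologyEx(m,cv2.MORPH_CLOSE,np.ones((15,15)))
k,l,s,c=cv2.connectedComponentsWithStats(m); i=1+s[1:,4].argmax(); print(s[i],c[i])
P=np.array([atz(w,u,.235)[:2] for u in cv2.convexHull(np.argwhere(l==i)[:,::-1].astype(np.float32))[:,0]],np.float32)
print("circle at cap top",cv2.minEnclosingCircle(P))
for t,z in(("cap_center",.2215),("jug_mouth",.224)): print(t,[(np.round(d["point"]),d["p"],atz(w,d["point"],z)) for d in tip_of(t,w)])
s=get_state(); print(s["joint_pos"])
go(.478,.302,.27,60)
E
python3 cap.py
```

```text
[ 276  100   83   85 5430] [317.1866 142.4007]
circle at cap top ((0.4842876195907593, 0.3068807125091553), 0.026554200798273087)
cap_center [(array([419.,  19.]), 0.67, array([0.5745, 0.3389, 0.2215])), (array([416., 194.]), 0.61, array([0.5258, 0.2399, 0.2215])), (array([315., 142.]), 0.56, array([0.4831, 0.3065, 0.2215]))]
jug_mouth []
[ 0.3807  0.2301  0.1425  1.4847 -0.0003  2.4725]
at [0.4627 0.2713 0.3279] phi 60.1 slide [34.3 -2.  57.8] turn [-0.   0.1  0.1]
```

Call:
{"method": "jog_arm", "body": {"moves": [{"slide": [20,0,20],"angular": [0,0,0],"fingers": 0},{"slide": [41,1,38],"angular": [0,0,0],"fingers": 0},{"slide": [41,1,38],"angular": [0,0,0],"fingers": 0},{"slide": [41,1,38],"angular": [0,0,0],"fingers": 0}]}}

```text
clock: 13.78
tcp_pos: [0.4848, 0.3028, 0.2888]
orientation: [0.0, 0.867, 0.499, -0.002]
wrist_force: [0.2, -0.8, 0.5]
finger_gap: 0.0855
grip_force: 0.0
```

```bash
python3 cap.py
```

```text
[ 266  177   95   90 6653] [313.1187 221.6337]
circle at cap top ((0.4848882555961609, 0.30675962567329407), 0.02671808749437332)
cap_center [(array([422.,  51.]), 0.95, array([0.5786, 0.3565, 0.2215])), (array([420., 234.]), 0.82, array([0.534 , 0.2642, 0.2215])), (array([312., 217.]), 0.71, array([0.4834, 0.3065, 0.2215]))]
jug_mouth []
[ 0.4187  0.2994  0.1468  1.4179 -0.0004  2.5157]
at [0.4849 0.3032 0.2916] phi 59.8 slide [-4.5 -5.4 21.6] turn [ 0.   0.  -0.2]
```

View pics/wrist6.png

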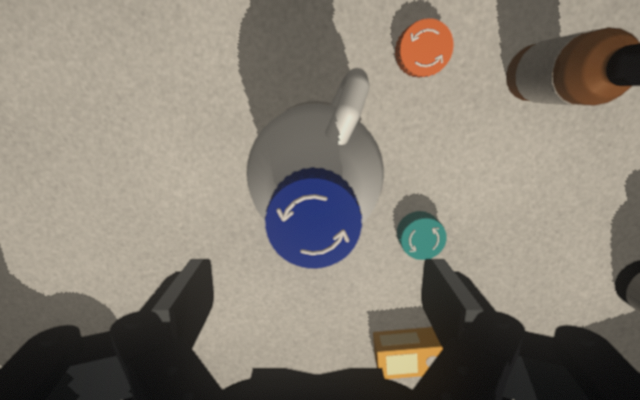

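The cap (313,222) lies between the fingers, and the turquoise (420,235) and orange (427,47) caps are well below on the bench. Descend and grip.

Call:
{"method": "jog_arm", "body": {"moves": [{"slide": [3,-2,20],"angular": [0,0,0],"fingers": 0},{"slide": [3,-2,45],"angular": [0,0,0],"fingers": 0},{"slide": [3,-2,65],"angular": [0,0,0],"fingers": 0},{"slide": [3,-2,74],"angular": [0,0,0],"fingers": 0},{"slide": [3,-2,74],"angular": [0,0,0],"fingers": 0},{"slide": [3,-2,74],"angular": [0,0,0],"fingers": 0}]}}

```text
clock: 14.43
tcp_pos: [0.4843, 0.3079, 0.218]
orientation: [0.0, 0.866, 0.5, 0.0]
wrist_force: [0.5, 0.1, -0.2]
finger_gap: 0.0852
grip_force: 0.0
```

```bash
python3 -c "
from h import *
go(.4847,.3067,.217,60)"
```

```text
at [0.4843 0.3079 0.218 ] phi 59.9 slide [-0.8  0.9  1. ] turn [ 0.  -0.  -0.1]
```

Call:
{"method": "jog_arm", "body": {"moves": [{"slide": [-1,1,1],"angular": [0,0,0],"fingers": 0.2},{"slide": [-1,1,1],"angular": [0,0,0],"fingers": 0.3},{"slide": [-1,1,1],"angular": [0,0,0],"fingers": 0.4},{"slide": [-1,1,1],"angular": [0,0,0],"fingers": 0.6},{"slide": [-1,1,1],"angular": [0,0,0],"fingers": 0.6},{"slide": [-1,1,1],"angular": [0,0,0],"fingers": 0.6}], "squeeze": 60}}

```text
clock: 14.93
tcp_pos: [0.485, 0.3072, 0.2171]
orientation: [0.0, 0.866, 0.5, 0.001]
wrist_force: [-0.0, -0.1, 4.2]
finger_gap: 0.0529
grip_force: 61.8
```

Call:
{"method": "jog_arm", "body": {"moves": [{"slide": [0,0,2],"angular": [0,0,0],"fingers": 0.6},{"slide": [0,0,4],"angular": [0,0,0],"fingers": 0.6},{"slide": [0,0,5],"angular": [0,0,0],"fingers": 0.6},{"slide": [0,0,5],"angular": [0,0,0],"fingers": 0.6},{"slide": [0,0,5],"angular": [0,0,0],"fingers": 0.6}]}}

```text
clock: 15.35
tcp_pos: [0.4851, 0.3073, 0.213]
orientation: [0.0, 0.866, 0.5, 0.001]
wrist_force: [-2.5, -1.3, 12.0]
finger_gap: 0.0532
grip_force: 62.6
```

Call:
{"method": "jog_arm", "body": {"moves": [{"slide": [0,0,1],"angular": [0,0,-3],"fingers": 0.6},{"slide": [0,0,1],"angular": [0,0,-7],"fingers": 0.6},{"slide": [0,0,1],"angular": [0,0,-11],"fingers": 0.6},{"slide": [0,0,1],"angular": [0,0,-15],"fingers": 0.6},{"slide": [0,0,1],"angular": [0,0,-20],"fingers": 0.6},{"slide": [0,0,1],"angular": [0,0,-25],"fingers": 0.6},{"slide": [0,0,1],"angular": [0,0,-30],"fingers": 0.6},{"slide": [0,0,1],"angular": [0,0,-30],"fingers": 0.6}]}}

```text
clock: 16.02
tcp_pos: [0.4846, 0.3085, 0.2129]
orientation: [-0.0, 0.705, 0.709, 0.002]
wrist_force: [-4.3, 1.8, 16.2]
finger_gap: 0.0533
grip_force: 63.0
```

Run:
```python
from h import *
s=get_state();print(s["ft_torque"],s["wrist_force"])
w=shot("wrist");save(w,"wrist7.png");go(.4847,.3067,.212,120)
```

```text
[0.23851815 1.1447764  0.06736924] [-4.33234769  1.77018708 16.18803315]
at [0.4846 0.3085 0.2129] phi 90.1 slide [-1.8  0.1  0.9] turn [  0.2  -0.2 -29.9]
```

View pics/wrist7.png

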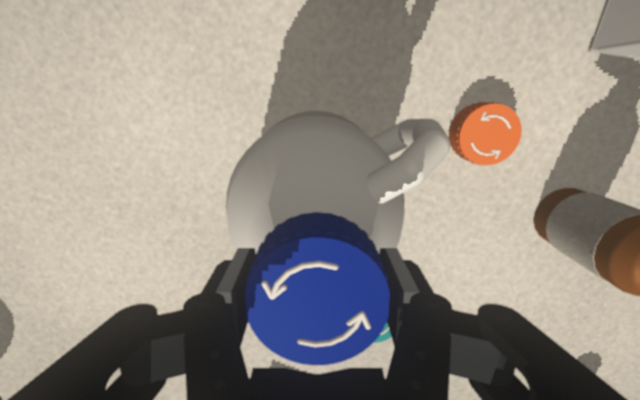

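The arrows kept their place in the gripper view while the jug handle swung from (350,100) to (410,155), so the cap turned relative to the jug. Another 30°.

Call:
{"method": "jog_arm", "body": {"moves": [{"slide": [-1,0,0],"angular": [0,0,-5],"fingers": 0.6},{"slide": [-1,0,0],"angular": [0,0,-10],"fingers": 0.6},{"slide": [-1,0,0],"angular": [0,0,-15],"fingers": 0.6},{"slide": [-1,0,0],"angular": [0,0,-20],"fingers": 0.6},{"slide": [-1,0,0],"angular": [0,0,-25],"fingers": 0.6},{"slide": [-1,0,0],"angular": [0,0,-30],"fingers": 0.6},{"slide": [-1,0,0],"angular": [0,0,-31],"fingers": 0.6},{"slide": [-1,0,0],"angular": [0,0,-31],"fingers": 0.6}]}}

```text
clock: 16.73
tcp_pos: [0.4839, 0.3072, 0.2129]
orientation: [-0.0, 0.492, 0.871, 0.002]
wrist_force: [-6.3, 1.2, 16.1]
finger_gap: 0.053
grip_force: 63.1
```

Run:
```python
from h import *
s=get_state();print(s["ft_torque"],s["wrist_force"])
w=shot("wrist");save(w,"wrist8.png");go(.4847,.3067,.282,121)
```

```text
[ 0.08897333  1.34072793 -0.04135075] [-6.26320998  1.22412744 16.05897725]
at [0.4839 0.3072 0.2129] phi 121.1 slide [ -0.7   0.6 -69.1] turn [ 0.2 -0.1  0.1]
```

View pics/wrist8.png

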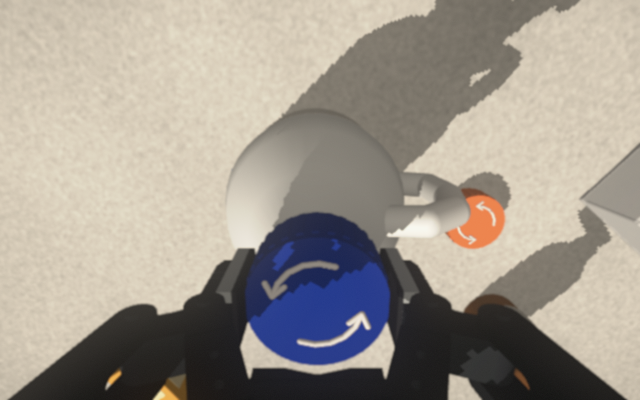

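The cap is at about 61° of turn. Lift gently and watch the force.

Call:
{"method": "jog_arm", "body": {"moves": [{"slide": [0,0,-3],"angular": [0,0,0],"fingers": 0.6},{"slide": [0,0,-6],"angular": [0,0,0],"fingers": 0.6},{"slide": [0,0,-9],"angular": [0,0,0],"fingers": 0.6},{"slide": [0,0,-12],"angular": [0,0,0],"fingers": 0.6},{"slide": [0,0,-12],"angular": [0,0,0],"fingers": 0.6}]}}

```text
clock: 17.2
tcp_pos: [0.484, 0.3062, 0.2218]
orientation: [-0.001, 0.492, 0.87, -0.0]
wrist_force: [-2.6, 1.9, 2.1]
finger_gap: 0.0529
grip_force: 63.4
```

Call:
{"method": "jog_arm", "body": {"moves": [{"slide": [0,0,-4],"angular": [0,0,0],"fingers": 0.6},{"slide": [0,0,-8],"angular": [0,0,0],"fingers": 0.6},{"slide": [0,0,-12],"angular": [0,0,0],"fingers": 0.6},{"slide": [0,0,-12],"angular": [0,0,0],"fingers": 0.6}]}}

```text
clock: 17.53
tcp_pos: [0.4853, 0.3058, 0.235]
orientation: [0.001, 0.493, 0.87, 0.0]
wrist_force: [0.2, 0.0, -0.9]
finger_gap: 0.0531
grip_force: 63.2
```

Call:
{"method": "jog_arm", "body": {"moves": [{"slide": [0,0,-10],"angular": [0,0,0],"fingers": 0.6},{"slide": [0,0,-20],"angular": [0,0,0],"fingers": 0.6},{"slide": [0,0,-30],"angular": [0,0,0],"fingers": 0.6},{"slide": [0,0,-40],"angular": [0,0,0],"fingers": 0.6},{"slide": [0,0,-45],"angular": [0,0,0],"fingers": 0.6},{"slide": [0,0,-45],"angular": [0,0,0],"fingers": 0.6},{"slide": [0,0,-45],"angular": [0,0,0],"fingers": 0.6},{"slide": [0,0,-45],"angular": [0,0,0],"fingers": 0.6},{"slide": [0,0,-45],"angular": [0,0,0],"fingers": 0.6},{"slide": [0,0,-45],"angular": [0,0,0],"fingers": 0.6}]}}

```text
clock: 18.37
tcp_pos: [0.4841, 0.3059, 0.2784]
orientation: [-0.0, 0.492, 0.87, -0.001]
wrist_force: [-0.2, 0.1, 0.3]
finger_gap: 0.0528
grip_force: 63.2
```

Run:
```python
from h import *
np.set_printoptions(precision=3,suppress=True)
s=get_state();print(s["wrist_force"],s["grip_force"],s["finger_gap"],abs(s["qvel"]).max())
a=shot("scene");b=shot("top")
for t,z in(("jug_mouth",.224),("cap_center",.275),("unit_drawer0_handle",.081)):
    for p in(a,b): print(t,[(np.round(d["point"]),d["p"],atz(p,d["point"],z)) for d in tip_of(t,p)[:3]])
print("expect mouth px",proj(a,[[.4847,.3067,.224]]),"cap px",proj(a,[[.485,.306,.274]]))
```

```text
[-0.171  0.072  0.253] 63.249078579247 0.05277973320178159 0.0019708409048836773
jug_mouth [(array([375., 127.]), 0.96, array([0.481, 0.31 , 0.224])), (array([201., 270.]), 0.34, array([ 0.704, -0.324,  0.224]))]
jug_mouth [(array([182., 258.]), 0.7, array([0.485, 0.303, 0.224]))]
cap_center [(array([376., 110.]), 0.77, array([0.481, 0.311, 0.275])), (array([418., 206.]), 0.53, array([0.855, 0.033, 0.275])), (array([347., 216.]), 0.52, array([ 0.796, -0.084,  0.275]))]
cap_center [(array([265., 231.]), 0.91, array([0.539, 0.115, 0.275])), (array([174., 259.]), 0.81, array([0.484, 0.301, 0.275])), (array([200., 202.]), 0.61, array([0.602, 0.251, 0.275]))]
unit_drawer0_handle [(array([200., 274.]), 0.67, array([ 0.562, -0.294,  0.081])), (array([425., 236.]), 0.62, array([0.79 , 0.184, 0.081]))]
unit_drawer0_handle [(array([432., 224.]), 0.66, array([ 0.565, -0.287,  0.081]))]
expect mouth px [[374.841 127.963]] cap px [[376.025 111.622]]
```

The cap is held about 55 mm above the mouth, the jug is where it was, and the drawer is shut. Handing in.

```bash
python3 -c "
from workcell import *
print(hand_in())"
```

```text
the job is handed in; nothing more can be done
None
```

The job is handed in with no verdict returned: the red carton is in the shut drawer, and the blue cap is unscrewed and held level about 5 cm above the mouth of the standing jug, which has not visibly moved.

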